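# Throw the water bath's locking power toggle

## Task

Switch the water bath on with its locking power toggle, the flat-headed steel bat on one of the three switch boxes: pull the bat straight out along its own length to lift it from its notch, flip it right over to the other side, and let it drop fully home in the far notch. Leave the ball-topped lever on the other box as it is.

Things in the scene. Friction and masses are not known exactly. Their poses are not given: they have to be found in the camera images.
- lock_head (a point): Centre of the locking bat's flat steel head: 40 mm long along the bat, 34 mm wide in the swing direction, 18 mm thick along the hinge; grip across the 18 mm. Below it a collar 18 mm across and a stem 11 mm across. Axes: z outward along the bat, y along the hinge, x the way the head swings towards the far side. Its box is fixed, 90 x 90 x 50 mm; steel gate teeth beside the stem reach 68 mm.
- lock_pivot (a point): Hinge point of the locking bat, inside its box, 40 mm above the bench. Axes: z up, y along the hinge, x level towards the far side. lock_head is 75 mm from it when home in a notch. The bat pulls out along its length up to 15 mm against a spring (4 N rising to 7 N) that draws it back in on release. It must be 7 mm out to pass the gate teeth between the notches; 10 to 13 mm is comfortable.
- lock_swing (a joint): Swing of the locking bat about lock_pivot's y, rad: 0 = leaning 0.55 rad from upright to the starting side (-x of lock_pivot), 0.55 = upright, 1.1 = leaning 0.55 rad to the far side (+x); end stops at 0 and 1.1. Starts at 0 to 0.1. Not pulled out, it is blocked at about 0.17. It drops into the far notch anywhere from about 0.95 to 1.1. The hinge itself turns easily.
- lever_ball (a point): Bystander, not to be moved: centre of the steel ball, 26 mm across, on the plain lever of another like box. It is 66 mm from the lever's hinge, which is 45 mm above the bench, and starts anywhere on a swing of 0.5 rad either side of upright. A third like box carries a round dial. The boxes stand side by side in any order, about 230 mm apart.
There are look-alikes about, which are no part of the job. Leave any pink look-alike of the part that bears lock_head alone.

How it is judged:
By the outcome, as a careful person would: the job done as asked, in the order asked, and still so for the second after the job is handed in, with the robot touching nothing.
It also fails if it takes over 37 s, if anything falls off the work surface, if the arm or the gripper's body presses on something with over 40 N, if the wrist force passes 120 N, or if a joint passes its speed limit or range.

## Robot

A 6-joint arm with a two-finger parallel gripper is mounted at the origin on the work surface. World frame = base frame: x ahead of the robot, y to its left, z up, the work surface at z = 0. Lengths are in m, angles in rad, forces in N, time in s.
With the tool pointing down it reaches from about 0.225 to 0.875 m from the base axis. Payload 3.4 kg.
Tool frame: the origin (TCP) lies on the centre line of the jaws, within the pads' length; the fingertips stand 14 mm ahead of it and the grasp point (between the pads) lies 5 mm behind it; z points along the fingers, y is the line along which they close (so a half turn about z gives the same grasp; the last joint's range is limited). The gripper opens to 85 mm and grips with 20 to 120 N. Pads are 22 mm wide; open, the fingers measure 114 mm over their backs; the gripper's body (76 mm by 85 mm) begins 54 mm behind the grasp point. The pads swing forward as they close: fully open they stand 13 mm farther back than shut.
Start: joints at [-1.296, 0.276, 1.505, -0, 1.361, -0.121], TCP at [0.222, -0.531, 0.245] pointing down, gripper open.
Joint ranges: [-2.89, 2.89], [-0.75, 2.08], [0.22, 2.7], [-1.18, 4.32], [0.11, 2.71], [-2.7, 2.7]. Speed limits (rad/s): [2.57, 2.57, 3.14, 3.14, 3.14, 3.14].

## Interface

Orientations are given as a unit quaternion [w, x, y, z].
In Python, from rig import manip, eyes gives the robot as it stands.
- The arm moves only by the shell command python3 -m creep 'ROWS' [FORCE]. ROWS is JSON, a list of rows, each a list of 5 numbers: the opening, from 0 (shut) to 1 (fully open), then the shift along the tool's x, y, z normalised to -1 to 1, where 1 is 0.5 m, then the turn about the tool's z normalised to -1 to 1, where 1 is 360 degrees. In form: [[fingers, dx, dy, dz, spin], ...]. A call has 1 to 10 rows; each row is the pose to reach, as a shift and turn from the pose commanded when the call began, along the tool's axes at that moment, turning the shorter way round; what a row does not reach only later rows make up. A row lasts 1/10 s, in which the tool goes at most 50 mm and 8.59 degrees, less where a joint would pass 70% of its speed; a pose out of reach is approached as far as the arm can. A call with a number of a shift or a turn outside -1 to 1 is refused whole. A call with a gripper value outside its range is refused whole. The fingers move at their own pace and stop on an object; FORCE is the grip in N (left out, the last holds). Time passes only in rows, so rows that repeat a pose let the fingers close. It gives the time, the measured TCP pose, the force, the opening and the grip force at its end, in the units of the state.
- manip.get_state(): the state, without advancing time (a new reading comes with each control period).
- eyes.get_image(name): name is "scene" or "top" or "wrist"; returns a dict with "frame" (480x640x3 uint8, red, green, blue), "fx", "fy", "cx", "cy" (pixels), "R" (3x3) and "t" (3): a world point X has camera coordinates R X + t. Camera axes: x right, y down, z forward; pixel columns grow to the right and rows downward; lengths in m; the calibration is good to about 2 mm. A picture is of the moment at which its call begins. There is no depth.
- manip.sign_off(): hands the job in; it is judged then, once.
Trained networks look in the newest picture that a camera, given by its name, has taken for a name from the list of things; names that differ only in an ending like _2 or _b are one class to them, and where a whole thing is asked for, a point or a joint stands for the part that bears it (a point fixed in the world has none). Each returns a list of dicts, best first, with "confidence" (0 to 1); they miss things now and then, are a little off and sometimes report something else, mostly with a low value. They report only what shows in the picture. A call takes as long as a camera call. They do not tell look-alikes from the thing itself.
- eyes.regions_of(camera, label): "mask" (480x640 bool, what is visible of it) and "bbox" ([left, top, right, bottom] in pixels, round what is visible of it).
- eyes.place_of(camera, label): "centre" ([column, row] in pixels: a listed point, or the origin of a listed thing).
The state is a dict: "clock": time; "qpos": joint angles; "qd": joint speeds; "effort": joint torques, N m; "position": TCP position; "ee_rot": TCP orientation; "contact_force": force on the tool from outside, world axes, zero at the start; "moment": the same for the moment, N m; "width": finger opening in m; "gripper_force": force on a finger pad.
Only numpy, scipy, OpenCV 4.12 (cv2) and the standard library are available. Lean on these libraries where they do the work, as an engineer would, in place of code of your own. Each camera call takes 0.05 s, during which the arm holds its last target. There are 200 camera calls.

## Working session

There is one attempt and no reset: what is moved stays moved. The work goes in short steps, Python scripts to look and compute and a shell command to move; the robot and the scene stay as the last step left them, time stands still between calls to the robot, and variables do not carry over. Pictures are saved under pics/ and viewed, at most 10 in all, crops included, and the job is handed in when it is done.

```bash
mkdir -p pics; cat > h.py <<'E'
import numpy as np,cv2
from rig import manip,eyes
def snap(n,f):
    im=eyes.get_image(n); cv2.imwrite('pics/'+f,im['frame'][:,:,::-1]); return im
E
python3 - <<'E'
from h import *
s=manip.get_state(); print(s)
ims={}
for n in('scene','top'):
    im=snap(n,n+'0.png'); ims[n]=im
    print(n,im['fx'],im['cx'],im['cy'],im['R'],im['t'])
    for l in('lock_head','lock_pivot','lever_ball'):
        print(l,[(np.round(d['centre']),round(d['confidence'],2)) for d in eyes.place_of(n,l)])
    print([(d['bbox'],round(d['confidence'],2)) for d in eyes.regions_of(n,'lock_head')])
a=np.hstack([cv2.imread('pics/scene0.png'),cv2.imread('pics/top0.png')])
E
```

```text
{'clock': 0.0, 'qpos': array([-1.29599746e+00,  2.76572724e-01,  1.50610901e+00, -2.29792915e-05,
        1.36070769e+00, -1.20985978e-01]), 'qd': array([-0.00229188, -0.00032846, -0.00058898, -0.00112772,  0.00106517,
        0.00071125]), 'effort': array([-2.29031220e-04, -4.16772652e+01, -2.45805252e+01,  1.38360167e-05,
        1.11147013e-02, -3.03157542e-06]), 'position': array([ 0.22154039, -0.53006908,  0.244462  ]), 'ee_rot': array([-8.94866057e-04,  9.80482243e-01,  1.96605606e-01, -8.02251388e-05]), 'contact_force': array([ 0.16962186, -0.08566805,  0.68901554]), 'moment': array([-0.05463135, -0.01534471,  0.02478003]), 'gripper_force': 0.0, 'width': 0.08567155203197176}
scene 566.560516188047 318.3097529950068 235.47249681140804 [[ 0.31008051  0.95064765 -0.01091398]
 [ 0.81281884 -0.27104334 -0.51561715]
 [-0.4931284   0.15101174 -0.85674958]] [-0.09049296 -0.34582625  1.39531135]
lock_head [(array([243., 354.]), 0.84), (array([148., 362.]), 0.58), (array([129., 212.]), 0.54)]
lock_pivot [(array([137., 215.]), 0.98), (array([151., 355.]), 0.88), (array([245., 345.]), 0.64)]
lever_ball [(array([367., 293.]), 0.74)]
[([139.7, 350.7, 160.3, 379.2], 0.88), ([117.4, 201.6, 144.5, 225.2], 0.83), ([236.6, 341.9, 258.4, 367.0], 0.69)]
top 537.677187433556 323.80712675002 234.61639626868396 [[-0.00308214 -0.99996146 -0.00822044]
 [-0.99550443  0.00384639 -0.09463688]
 [ 0.09466485  0.0078918  -0.99547792]] [-0.07572053  0.46088962  0.98609942]
lock_head [(array([418., 123.]), 0.95), (array([512., 322.]), 0.78), (array([511., 142.]), 0.71)]
lock_pivot [(array([503., 172.]), 0.95), (array([407., 152.]), 0.76), (array([492., 336.]), 0.63), (array([418., 124.]), 0.55)]
lever_ball [(array([282., 148.]), 0.55)]
[([403.3, 109.5, 425.9, 150.6], 0.7), ([487.6, 309.8, 518.9, 338.0], 0.66), ([493.0, 129.0, 519.3, 164.7], 0.63)]
```

View pics/scene0.png

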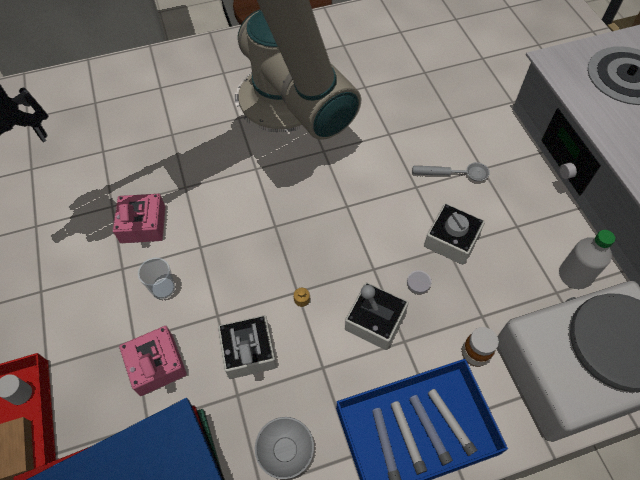

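View pics/top0.png

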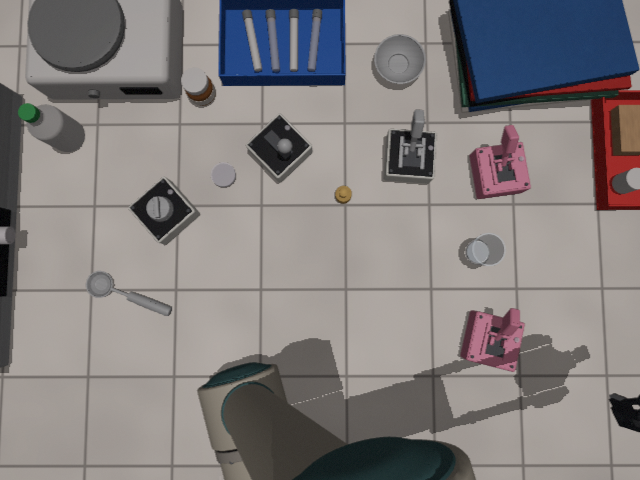

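Scene picture: the grey bat on the black-topped box is at (243,354) and the pink look-alikes at (148,362) and (129,212). The ball lever is at (367,293) and the dial at (457,223). In the top picture the grey bat is at (418,123), the pinks at (511,142) and (512,322), the ball at (282,148) and the dial at (160,208). I choose the grey one, and check it in one crop.

```bash
cat >> h.py <<'E'
def ray(im,p):
    d=im['R'].T@np.array([(p[0]-im['cx'])/im['fx'],(p[1]-im['cy'])/im['fy'],1]); return -im['R'].T@im['t'],d/np.linalg.norm(d)
def atz(im,p,z):
    c,d=ray(im,p); return c+d*(z-c[2])/d[2]
def tri(rs):
    A=sum(np.eye(3)-np.outer(d,d) for c,d in rs); b=sum((np.eye(3)-np.outer(d,d))@c for c,d in rs); return np.linalg.solve(A,b)
def proj(im,X):
    q=im['R']@X+im['t']; return np.array([im['fx']*q[0]/q[2]+im['cx'],im['fy']*q[1]/q[2]+im['cy']])
E
python3 - <<'E'
from h import *
S=eyes.get_image('scene');T=eyes.get_image('top')
for n,s,t in(('head',(243,354),(418,123)),('pinkA',(148,362),(511,142))):
    X=tri([ray(S,s),ray(T,t)]); print(n,X.round(4),proj(S,X)-s,proj(T,X)-t)
# box top corners (z=.05): black top region edges in crops
def crop(im,c,r,k): 
    x,y=c; return cv2.resize(im['frame'][y-r:y+r,x-r:x+r,::-1],(400,400),interpolation=cv2.INTER_CUBIC)
cv2.imwrite('pics/c1.png',np.hstack([crop(S,(245,345),40,0),crop(T,(410,145),40,0)]))
for p in((503,172),(407,152),(412,154)): print(p,atz(T,p,.04),atz(T,p,.05))
print(atz(S,(245,345),.05),proj(S,np.array([.62,-.16,.1])))
E
```

```text
head [ 0.6503 -0.2469  0.0974] [ 1.28910621 -0.10037547] [1.21780774 0.18889444]
pinkA [ 0.6146 -0.4042  0.1016] [-0.89377482  0.01245627] [-0.85226618 -0.09594241]
(503, 172) [ 0.57426288 -0.41024259  0.04      ] [ 0.57213999 -0.40694218  0.05      ]
(407, 152) [ 0.61299734 -0.23305634  0.04      ] [ 0.61048106 -0.23155544  0.05      ]
(412, 154) [ 0.60915008 -0.24229537  0.04      ] [ 0.60667287 -0.24070064  0.05      ]
[ 0.61672775 -0.24309412  0.05      ] [288.5641777  322.17198951]
```

View pics/c1.png

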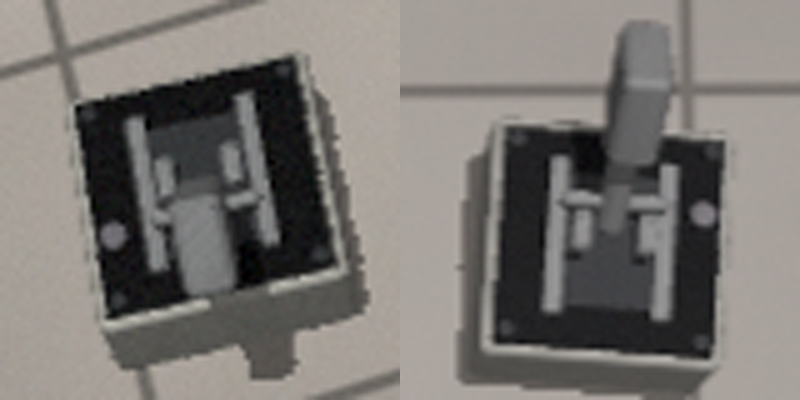

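The crop shows a grey flat-headed bat leaning away from the robot between gate teeth on the black box, with no pink, so the choice is right. Next I fit the pivot, yaw and swing.

```bash
python3 - <<'E'
from h import *
from scipy.optimize import least_squares
S=eyes.get_image('scene');T=eyes.get_image('top')
tc=[(389,129.4),(435.4,133),(433,176),(387.4,174.6)]
sc=[(219.4,326),(264.6,316.4),(274,358.6),(225.6,369.4)]
A=np.array([atz(T,p,.05) for p in tc]);B=np.array([atz(S,p,.05) for p in sc])
print(A.round(4),A.mean(0));print(B.round(4),B.mean(0))
# box corners: far-left, far-right, near-right, near-left in world: start dir = +x world
def f(p):
    x,y,w,q=p; u=np.array([np.cos(w),np.sin(w),0]);v=np.array([-u[1],u[0],0]) # u: towards far side
    c=np.array([x,y,.05])
    P=[c+.045*(-u*a+v*b) for a,b in((1,-1),(1,1),(-1,1),(-1,-1))]
    r=[proj(T,X)-t for X,t in zip(P,tc)]
    # scene corner order: nearest-robot left.. match by nearest
    for s in sc:
        d=[proj(S,X)-s for X in P]; r.append(min(d,key=np.linalg.norm))
    H=np.array([x,y,.04])+.075*(u*np.sin(q-.55)+np.array([0,0,np.cos(q-.55)]))
    r+= [proj(T,H)-(418,123),proj(S,H)-(243,354)]
    return np.concatenate(r)
s=least_squares(f,[.61,-.24,np.pi,.05],loss='soft_l1'); print(s.x, s.fun.reshape(-1,2).round(1))
# independent head reading: top-view top-end-face etc.
E
```

```text
[[ 0.6534 -0.199   0.05  ]
 [ 0.6461 -0.2847  0.05  ]
 [ 0.5653 -0.2785  0.05  ]
 [ 0.5683 -0.1948  0.05  ]] [ 0.60825508 -0.23923841  0.05      ]
[[ 0.567  -0.2785  0.05  ]
 [ 0.5747 -0.1954  0.05  ]
 [ 0.6571 -0.2007  0.05  ]
 [ 0.6494 -0.2863  0.05  ]] [ 0.61204251 -0.24020185  0.05      ]
[ 0.60932649 -0.24061444  3.06503787 -0.04703137] [[ 0.1 -2.3]
 [ 2.2 -2.5]
 [ 2.   2.3]
 [-1.4  0.2]
 [-2.6 -2.3]
 [ 0.6 -3.8]
 [ 0.9  0. ]
 [-1.3  1.2]
 [-0.1 -1.2]
 [ 2.9 -1. ]]
```

```bash
python3 -m creep '[[1,0.9,-0.18,0,0.0753],[1,0.9,-0.18,0,0.0753],[1,0.9,-0.18,0,0.0753],[1,0.9,-0.18,0,0.0753],[1,0.9,-0.18,0,0.0753],[1,0.9,-0.18,0,0.0753],[1,0.9,-0.18,0,0.0753],[1,0.9,-0.18,0,0.0753],[1,0.9,-0.18,0,0.0753],[1,0.9,-0.18,0,0.0753]]' 40
python3 - <<'E'
from h import *
s=manip.get_state(); print(s['position'],s['ee_rot'],s['clock'])
W=snap('wrist','w1.png');print(W['R'],W['t'],W['fx'])
H=np.array([.649,-.244,.104]);print(proj(W,H),proj(W,np.array([.61,-.24,.05])))
for l in('lock_head','lock_pivot'):
    print(l,[(np.round(d['centre']),round(d['confidence'],2)) for d in eyes.place_of('wrist',l)])
E
```

```text
clock: 1.7
position: [0.6057, -0.2708, 0.2449]
ee_rot: [-0.001, 0.999, -0.037, 0.001]
contact_force: [-1.1, -0.6, -0.7]
width: 0.0853
gripper_force: 0.0
[ 0.60572758 -0.27079312  0.24491839] [-6.97688776e-04  9.99323249e-01 -3.67660786e-02  9.01693788e-04] 1.7
[[-0.0730511  -0.99732709 -0.00148519]
 [-0.95781436  0.06974174  0.27879697]
 [-0.27794819  0.02178896 -0.96034892]] [-0.22603685  0.5626549   0.55382707] 364.9906552659082
[271.58974038 176.05174196] [278.22850631 213.07314782]
lock_head [(array([489., 198.]), 0.84), (array([269., 177.]), 0.79)]
lock_pivot [(array([460., 232.]), 0.79), (array([279., 209.]), 0.78)]
```

View pics/w1.png

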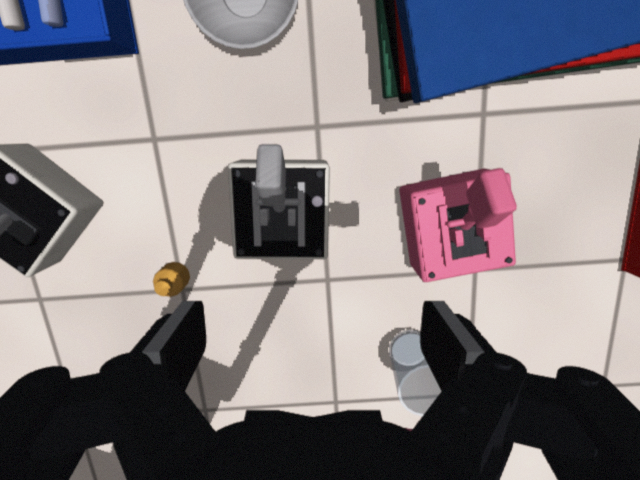

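The wrist picture shows the grey bat's head at (269,177), where I predicted (272,176). The box is square to the image and the pink look-alike is at (489,198). Now I work out the approach move.

```bash
python3 - <<'E'
from h import *
from scipy.spatial.transform import Rotation as Ro
W=eyes.get_image('wrist');s=manip.get_state()
print(atz(W,(269.5,177),.104))
P=np.array([atz(W,p,.05) for p in((231,163),(328,161),(327,256.5),(236,257.5))]);print(P.round(4),P.mean(0))
w=s['ee_rot'];R=Ro.from_quat([w[1],w[2],w[3],w[0]]).as_matrix();print(R.round(3))
ds=[(d['centre'],round(d['confidence'],2)) for d in eyes.place_of('wrist','lock_head')];print(ds)
for z in(.19,.101):
    print(R.T@(np.array([.650,-.2445,z])-s['position'])/.5)
E
```

```text
[ 0.64497271 -0.24529476  0.104     ]
[[ 0.6538 -0.2064  0.05  ]
 [ 0.6492 -0.2908  0.05  ]
 [ 0.5616 -0.2843  0.05  ]
 [ 0.567  -0.1991  0.05  ]] [ 0.60789407 -0.24514121  0.05      ]
[[ 0.997 -0.077 -0.002]
 [-0.077 -0.997 -0.001]
 [-0.001  0.001 -1.   ]]
[([484.9, 195.4], 0.89), ([267.5, 173.1], 0.57)]
[ 0.09196615 -0.06682445  0.10978752]
[ 0.09223049 -0.06694915  0.28778728]
```

```bash
python3 -m creep '[[0.7,0.089,-0.065,0.08,0],[0.7,0.089,-0.065,0.08,0],[0.7,0.089,-0.065,0.08,0],[0.7,0.089,-0.065,0.08,0]]' 40
python3 - <<'E'
from h import *
s=manip.get_state(); print(s['position'],s['ee_rot'],s['width'])
W=snap('wrist','w2.png')
for H in([.648,-.2455,.104],[.61,-.2425,.05]): print(proj(W,np.array(H)))
print(proj(W,s['position']+[0,0,.005]))
print([(np.round(d['centre']),round(d['confidence'],2)) for d in eyes.place_of('wrist','lock_head')])
E
```

```text
clock: 2.35
position: [0.6479, -0.2462, 0.2055]
ee_rot: [0.0, 0.999, -0.039, -0.001]
contact_force: [0.2, -0.5, 0.6]
width: 0.0595
gripper_force: 0.0
[ 0.64791475 -0.24624277  0.20546149] [ 4.29087312e-04  9.99238806e-01 -3.90010455e-02 -7.37137452e-04] 0.05954705081274085
[310.59185475 244.9072678 ]
[310.92249031 269.51185901]
[311.21947149 327.04879724]
[(array([547., 268.]), 0.6), (array([303., 243.]), 0.57)]
```

View pics/w2.png

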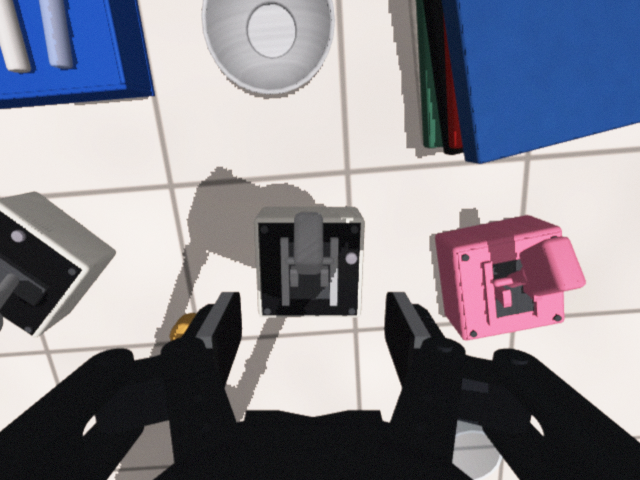

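The head spans columns 293–324 (centre about 308, row 243) and sits centred between the jaws, matching the prediction to within about 1 mm. Descending and gripping.

```bash
python3 -m creep '[[0.6,0,-0.002,0.1,0],[0.6,0,-0.002,0.17,0],[0.6,0,-0.002,0.208,0],[0.6,0,-0.002,0.208,0],[0.6,0,-0.002,0.208,0]]' 40 && python3 -m creep '[[0,0,0,0,0],[0,0,0,0,0],[0,0,0,0,0],[0,0,0,0,0],[0,0,0,0,0],[0,0,0,0,0],[0,0,0,0,0]]' 40
```

```text
clock: 2.95
position: [0.6493, -0.2451, 0.1027]
ee_rot: [0.001, 0.999, -0.039, 0.001]
contact_force: [-0.2, 0.2, 1.0]
width: 0.051
gripper_force: 0.0
clock: 3.65
position: [0.6503, -0.244, 0.1034]
ee_rot: [0.0, 0.999, -0.039, 0.002]
contact_force: [-0.2, 2.3, 5.9]
width: 0.0176
gripper_force: 42.4
```

```bash
python3 -m creep '[[0,0.004,0,-0.007,0],[0,0.008,0,-0.014,0],[0,0.0125,0,-0.022,0],[0,0.0125,0,-0.022,0],[0,0.0125,0,-0.022,0]]' 60
python3 - <<'E'
from h import *
s=manip.get_state();print(s['position'],s['contact_force'],s['moment'])
S=snap('scene','s2.png')
cv2.imwrite('pics/s2c.png',cv2.resize(S['frame'][280:400,180:320,::-1],None,fx=5,fy=5,interpolation=cv2.INTER_CUBIC))
E
```

```text
clock: 4.15
position: [0.655, -0.2444, 0.1115]
ee_rot: [-0.0, 0.999, -0.039, -0.001]
contact_force: [-1.8, 1.1, -6.7]
width: 0.0174
gripper_force: 59.2
[ 0.65499757 -0.24439371  0.1114937 ] [-1.76213768  1.08478456 -6.70988302] [-0.01894993 -0.20813784  0.01737717]
```

View pics/s2c.png

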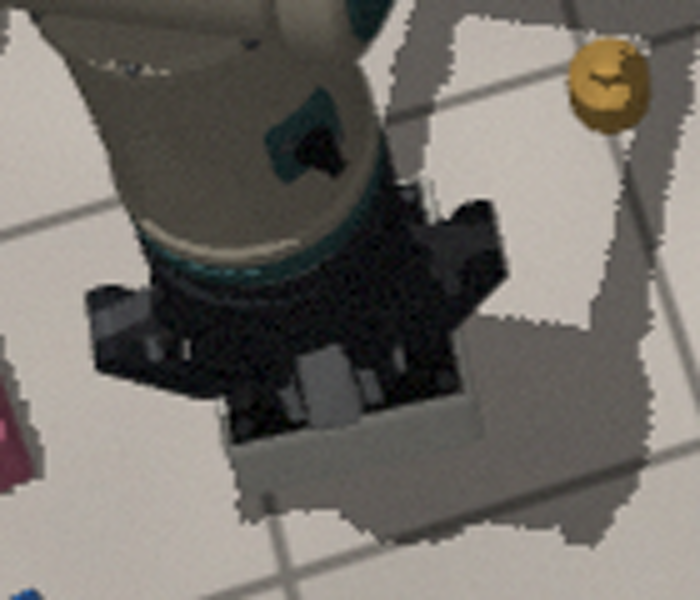

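The jaws hold the head and the bat is pulled out about 10 mm: spring force near 6.7 N, grasp radius about 89 mm. Now the first half of the arc.

```bash
python3 -m creep '[[0,-0.010,0,-0.008,0],[0,-0.021,0,-0.013,0],[0,-0.034,0,-0.018,0],[0,-0.046,0,-0.021,0],[0,-0.060,0,-0.024,0],[0,-0.073,0,-0.026,0],[0,-0.086,0,-0.027,0],[0,-0.100,0,-0.027,0],[0,-0.100,0,-0.027,0]]' 45
python3 - <<'E'
from h import *
s=manip.get_state();print(s['position'],s['contact_force'],s['moment'],s['width'])
E
```

```text
clock: 5.1
position: [0.6063, -0.2404, 0.1275]
ee_rot: [0.0, 0.999, -0.039, 0.002]
contact_force: [4.3, 2.9, -7.1]
width: 0.0171
gripper_force: 55.7
[ 0.6063341  -0.24044556  0.12746729] [ 4.32870087  2.88055777 -7.14272859] [ 0.43545201 -1.28405822 -0.03479781] 0.017058323364388225
```

```bash
python3 -m creep '[[0,-0.015,0,0.003,0],[0,-0.030,0,0.006,0],[0,-0.043,0,0.010,0],[0,-0.056,0,0.014,0],[0,-0.065,0,0.018,0],[0,-0.073,0,0.021,0],[0,-0.086,0,0.028,0],[0,-0.086,0,0.028,0],[0,-0.086,0,0.028,0]]' 45
python3 - <<'E'
from h import *
s=manip.get_state();print(s['position'],s['contact_force'],s['moment'],s['width'])
S=snap('scene','s3.png');T=snap('top','t3.png')
a=cv2.resize(S['frame'][290:390,190:290,::-1],(400,400),interpolation=cv2.INTER_CUBIC)
b=cv2.resize(T['frame'][95:195,360:460,::-1],(400,400),interpolation=cv2.INTER_CUBIC)
cv2.imwrite('pics/s3c.png',np.hstack([a,b]))
E
```

```text
clock: 6.0
position: [0.5654, -0.2374, 0.1145]
ee_rot: [0.0, 0.999, -0.039, 0.004]
contact_force: [6.6, 2.2, -4.6]
width: 0.0172
gripper_force: 54.6
[ 0.56542113 -0.23736457  0.1145039 ] [ 6.62215252  2.24304425 -4.5641026 ] [ 0.65259335 -1.60387085  0.0606223 ] 0.017215251905752977
```

View pics/s3c.png

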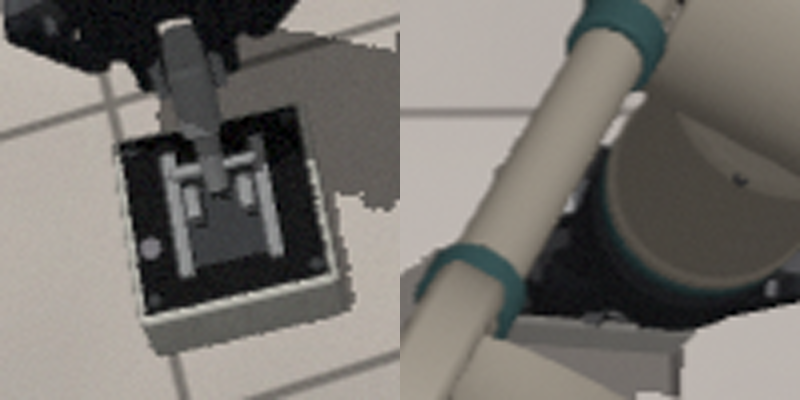

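The bat now leans to the far side, with its stem beyond the teeth (swing about 1.05). I let it in along its length, then release.

```bash
python3 -m creep '[[0,0.003,0,0.008,0],[0,0.005,0,0.016,0],[0,0.008,0,0.024,0],[0,0.008,0,0.024,0],[0,0.008,0,0.024,0]]' 30 && python3 -m creep '[[0.6,0,0,0,0],[0.6,0,0,0,0],[0.6,0,0,0,0],[0.6,0,0,0,0],[0.6,0,0,0,0],[0.6,0,0,0,0]]' && python3 -m creep '[[0.6,0,0,-0.08,0],[0.6,0,0,-0.16,0],[0.6,0,0,-0.24,0],[0.6,0,0,-0.32,0],[0.6,0,0,-0.32,0],[0.6,0,0,-0.32,0]]'
python3 - <<'E'
from h import *
s=manip.get_state();print(s['position'],s['contact_force'],s['width'])
S=snap('scene','s4.png');W=snap('wrist','w4.png')
a=cv2.resize(S['frame'][290:390,190:290,::-1],(400,400),interpolation=cv2.INTER_CUBIC)
b=cv2.resize(W['frame'][:,:,::-1],(400,300))
cv2.imwrite('pics/s4c.png',np.hstack([a,cv2.copyMakeBorder(b,0,100,0,0,0)]))
u=np.array([-.997,.077,0])
for c in(.6095,.612):
  for r in(.075,.082): 
    for q in(.95,1.1):
      H=np.array([c,-.242,.04])+r*(u*np.sin(q-.55)+np.array([0,0,np.cos(q-.55)])); print(c,r,q,H.round(3),proj(S,H).round(1),proj(W,H).round(1))
for n in('scene','wrist'): print([(d['centre'],round(d['confidence'],2)) for d in eyes.place_of(n,'lock_head')])
E
```

```text
clock: 6.6
position: [0.5675, -0.2377, 0.1058]
ee_rot: [0.001, 0.999, -0.039, 0.003]
contact_force: [-2.5, 4.7, 15.4]
width: 0.0172
gripper_force: 58.2
clock: 7.2
position: [0.5664, -0.2377, 0.0995]
ee_rot: [-0.0, 0.999, -0.039, -0.0]
contact_force: [0.1, 1.0, 0.1]
width: 0.0516
gripper_force: 0.0
clock: 7.8
position: [0.567, -0.2379, 0.2607]
ee_rot: [0.001, 0.999, -0.039, 0.001]
contact_force: [-0.2, -0.4, -0.1]
width: 0.0513
gripper_force: 0.0
[ 0.56696248 -0.23787156  0.26073203] [-0.15098448 -0.37494943 -0.09922111] 0.05125687902695791
0.6095 0.075 0.95 [ 0.58  -0.24   0.109] [237.5 313.4] [313.6 209.1]
0.6095 0.075 1.1 [ 0.57  -0.239  0.104] [237.  309.4] [313.6 220.1]
0.6095 0.082 0.95 [ 0.578 -0.24   0.116] [236.8 310.4] [313.6 214.3]
0.6095 0.082 1.1 [ 0.567 -0.239  0.11 ] [236.2 306.1] [313.6 226.4]
0.612 0.075 0.95 [ 0.583 -0.24   0.109] [237.9 314.6] [313.3 205.9]
0.612 0.075 1.1 [ 0.573 -0.239  0.104] [237.3 310.6] [313.3 217. ]
0.612 0.082 0.95 [ 0.58  -0.24   0.116] [237.1 311.7] [313.4 211.1]
0.612 0.082 1.1 [ 0.569 -0.239  0.11 ] [236.5 307.4] [313.3 223.3]
[([239.5, 316.1], 0.82), ([147.1, 361.5], 0.82), ([127.6, 211.2], 0.61)]
[([309.4, 211.7], 0.96), ([528.6, 138.9], 0.89), ([490.9, 470.9], 0.61)]
```

View pics/s4c.png

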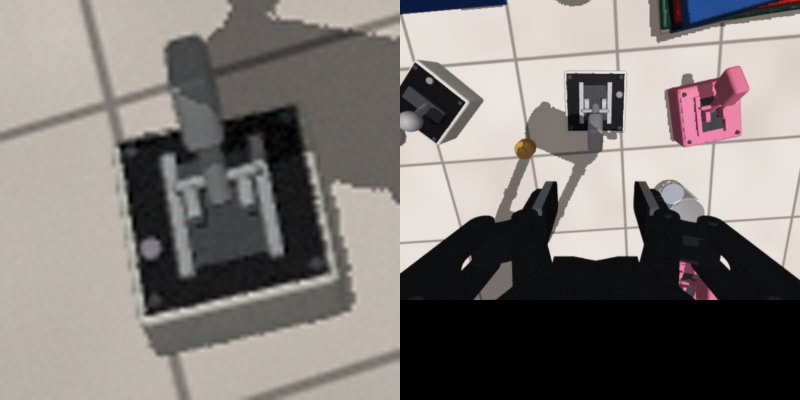

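The bat is over on the far side, with its head at scene (239,316) and wrist (309,212), and the ball lever is untouched. I move clear and check that it is fully home (radius) by fitting the head outline in all views.

```bash
python3 -m creep '[[0.6,0,0.1,0,0],[0.6,0,0.2,0,0],[0.6,-0.05,0.3,0,0],[0.6,-0.1,0.4,0,0],[0.6,-0.1,0.4,0,0],[0.6,-0.1,0.4,0,0],[0.6,-0.1,0.4,0,0]]'
cat > fit.py <<'E'
from h import *
from scipy.optimize import least_squares
S=eyes.get_image('scene')
mS=min(eyes.regions_of('scene','lock_head'),key=lambda d:abs(d['bbox'][0]-230)+abs(d['bbox'][1]-300))
T=eyes.get_image('top'); L=eyes.regions_of('top','lock_head');print([d['bbox'] for d in L])
mT=min(L,key=lambda d:abs(d['bbox'][0]-400)+abs(d['bbox'][1]-150))
print(mS['bbox'],mT['bbox'])
u=np.array([-.997,.077,0]);v=np.array([-.077,-.997,0]);up=np.array([0,0,1.])
def out(im,c,q,r):
    x=u*np.cos(q-.55)-up*np.sin(q-.55);z=u*np.sin(q-.55)+up*np.cos(q-.55);H=np.array([*c,.04])+r*z
    P=np.array([proj(im,H+.017*i*x+.009*j*v+.02*k*z) for i in(-1,1) for j in(-1,1) for k in(-1,1)])
    m=np.zeros((480,640),np.uint8);cv2.fillConvexPoly(m,np.round(cv2.convexHull(P.astype(np.float32))*16).astype(np.int32),1,shift=4);return m>0
def iou(a,b): return (a&b).sum()/(a|b).sum()
for m in(mS,mT): print(m['mask'].sum())
res=[]
for cx in(.6065,.609,.6115,.614):
  for cy in(-.245,-.2425,-.24):
   for q in np.arange(.85,1.11,.05):
    for r in np.arange(.071,.091,.002):
     res.append((iou(out(S,(cx,cy),q,r),mS['mask']),iou(out(T,(cx,cy),q,r),mT['mask']),cx,cy,round(q,2),round(r,3)))
res.sort(key=lambda t:-t[0]-t[1])
for t in res[:12]: print(np.round(t,4))
cv2.imwrite('pics/f.png',np.hstack([cv2.resize(i['frame'][y:y+80,x:x+80,::-1],(400,400),interpolation=cv2.INTER_CUBIC) for i,x,y in((S,205,295),(T,370,110))]))
E
python3 fit.py
```

```text
clock: 8.7
position: [0.5016, -0.4322, 0.2588]
ee_rot: [-0.001, 0.999, -0.039, -0.0]
contact_force: [0.2, 0.1, 0.2]
width: 0.0509
gripper_force: 0.0
[[495.0, 125.9, 517.9, 165.0], [404.0, 151.7, 422.9, 178.7]]
[232.8, 300.4, 253.9, 341.5] [404.0, 151.7, 422.9, 178.7]
442
284
[ 0.6223  0.7238  0.6065 -0.24    0.95    0.071 ]
[ 0.6467  0.6941  0.6115 -0.24    1.      0.071 ]
[ 0.6297  0.7078  0.6115 -0.24    1.      0.073 ]
[ 0.6344  0.6937  0.614  -0.24    1.05    0.071 ]
[ 0.6152  0.7078  0.609  -0.24    1.      0.071 ]
[ 0.6443  0.6783  0.609  -0.24    0.95    0.071 ]
[ 0.6521  0.6606  0.614  -0.24    1.      0.071 ]
[ 0.6201  0.6919  0.614  -0.24    1.05    0.073 ]
[ 0.6369  0.6747  0.609  -0.24    0.95    0.073 ]
[ 0.5992  0.7092  0.6065 -0.24    0.95    0.073 ]
[ 0.6094  0.6974  0.6115 -0.24    1.05    0.071 ]
[ 0.6475  0.6589  0.614  -0.24    1.      0.073 ]
```

View pics/f.png

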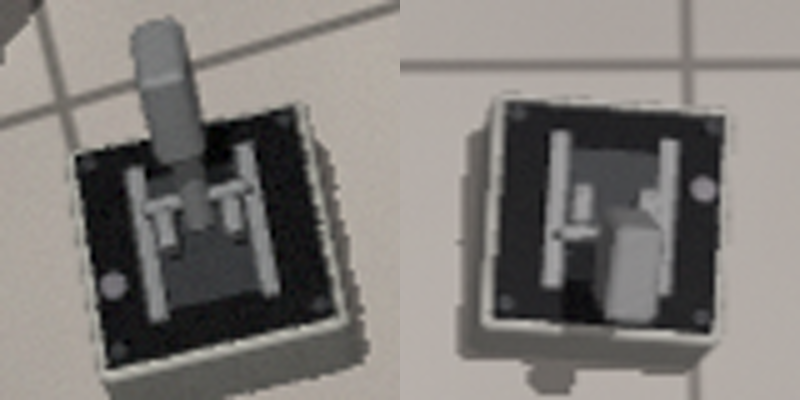

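```bash
cat > fit2.py <<'E'
from h import *
from scipy.optimize import least_squares
S=eyes.get_image('scene');T=eyes.get_image('top')
u=np.array([-.997,.077,0]);v=np.array([-.077,-.997,0]);up=np.array([0,0,1.])
def bb(im,c,q,r):
    x=u*np.cos(q-.55)-up*np.sin(q-.55);z=u*np.sin(q-.55)+up*np.cos(q-.55);H=np.array([*c,.04])+r*z
    P=np.array([proj(im,H+.017*i*x+.009*j*v+.02*k*z) for i in(-1,1) for j in(-1,1) for k in(-1,1)])
    return np.r_[P.min(0),P.max(0)]
# left,top,right,bottom measured in the crops
i_s=[239,342.6,252.6,363.6];i_t=[411,109,424.6,137.6];f_s=[231,298.4,246,327];f_t=[410,152,422,174.6]
def f(p,r=None):
    cx,cy,q0,q1,ox,oy,ax,ay=p[:8];r=p[8] if r is None else r
    o=np.array([ox,oy,ox,oy]);a=np.array([ax,ay,ax,ay])
    return np.r_[bb(S,(cx,cy),q0,.075)+o-i_s,bb(T,(cx,cy),q0,.075)+a-i_t,bb(S,(cx,cy),q1,r)+o-f_s,bb(T,(cx,cy),q1,r)+a-f_t,np.array([ox,oy,ax,ay])*.5,(cx-.61)*300,(q0-.05)*20]
kw=dict(loss='soft_l1',bounds=([.59,-.26,0,.5,-3,-3,-3,-3,.06],[.63,-.22,.1,1.1,3,3,3,3,.1]))
s=least_squares(f,[.61,-.242,.05,1.0,0,0,0,0,.075],**kw);print(s.x.round(4),s.cost,s.fun.round(1))
for r in(.071,.075,.079,.082,.086,.09):
    s=least_squares(lambda p:f(p,r),[.61,-.242,.05,1.0,0,0,0,0,.075],**kw);print(r,s.cost,s.x[:4])
E
python3 fit2.py
```

```text
[ 0.611  -0.2396  0.0441  1.0084 -0.051   1.3988  0.1466  0.2166  0.0766] 12.280502315922284 [-1.  -4.2  0.7  0.9 -0.6 -1.   0.6  1.6 -0.6 -1.7  0.9  1.9 -2.  -1.8
  1.6  0.9 -0.   0.7  0.1  0.1  0.3 -0.1]
0.071 12.718992717184873 [ 0.61042011 -0.24013351  0.02374412  1.02706793]
0.075 12.581621617109393 [ 0.61103876 -0.24000543  0.03093012  1.01339598]
0.079 12.664718644214675 [ 0.61174062 -0.2398973   0.04201932  1.00058864]
0.082 12.85449158344347 [ 0.61232056 -0.23986808  0.05221369  0.99118407]
0.086 13.173553224472807 [ 0.61197929 -0.23929829  0.06860167  0.98500783]
0.09 14.327918695030732 [ 0.61370051 -0.23944685  0.08180218  0.97858996]
```

The picture shows the bat seated on the far side, best-fit radius 76.6 mm and swing 1.01, but the radius fit is loose. I check by touch: shut fingers press lightly down on the head's end, which can only drive it further home.

```bash
python3 -m creep '[[0,0.03,-0.1,0,0],[0,0.06,-0.2,0,0],[0,0.09,-0.3,0,0],[0,0.1165,-0.3975,0,0],[0,0.1165,-0.3975,0,0],[0,0.1165,-0.3975,0.08,0],[0,0.1165,-0.3975,0.15,0],[0,0.1165,-0.3975,0.2,0],[0,0.1165,-0.3975,0.2,0],[0,0.1165,-0.3975,0.2,0]]' 30; python3 -m creep '[[0,0,0,0.008,0],[0,0,0,0.014,0],[0,0,0,0.014,0]]';for i in 1 2 ; do python3 -m creep '[[0,0,0,0.004,0],[0,0,0,0.004,0]]'; done | grep -E 'pos|con'
```

```text
clock: 10.0
position: [0.5751, -0.2398, 0.1602]
ee_rot: [0.0, 0.999, -0.039, 0.0]
contact_force: [0.7, -0.2, 1.3]
width: 0.0002
gripper_force: 0.0
clock: 10.3
position: [0.575, -0.2398, 0.1535]
ee_rot: [0.0, 0.999, -0.039, 0.001]
contact_force: [-0.4, 0.2, -0.7]
width: -0.0
gripper_force: 0.0
position: [0.5747, -0.2396, 0.1509]
contact_force: [0.0, 0.3, -0.1]
position: [0.5746, -0.2395, 0.1486]
contact_force: [-0.3, -0.2, -0.3]
```

```bash
for i in 1 ; do python3 -m creep '[[0,0,0,0.004,0],[0,0,0,0.004,0]]';python3 -m creep '[[0,0,0,0.003,0],[0,0,0,0.003,0]]';python3 -m creep '[[0,0,0,0.003,0],[0,0,0,0.003,0]]';python3 -m creep '[[0,0,0,0.003,0],[0,0,0,0.003,0]]'; done | grep -E 'pos|con'
```

```text
position: [0.5746, -0.2395, 0.1465]
contact_force: [0.5, -0.3, -0.0]
position: [0.5747, -0.2397, 0.146]
contact_force: [-1.7, 0.6, 3.5]
position: [0.5748, -0.2399, 0.1457]
contact_force: [-3.2, 0.7, 9.4]
position: [0.5748, -0.2401, 0.1455]
contact_force: [-5.0, 1.7, 16.3]
```

Contact comes at tip height 0.132 and is stiff up to 16 N. That is the home height (0.130–0.133); a bat caught on the teeth would be at 0.136 or higher. I retract and confirm that nothing else moved.

```bash
python3 -m creep '[[0,0,0,-0.08,0],[0,0,0,-0.16,0],[0,0,0,-0.24,0],[0,-0.05,0.1,-0.24,0],[0,-0.1,0.2,-0.24,0],[0,-0.15,0.3,-0.24,0],[0,-0.2,0.4,-0.24,0],[0,-0.2,0.4,-0.24,0],[0,-0.2,0.4,-0.24,0]]'
python3 - <<'E'
from h import *
for n in('scene','top'):
    im=snap(n,n+'9.png')
    print([(d['centre'],round(d['confidence'],2)) for l in('lock_head','lever_ball') for d in eyes.place_of(n,l)])
a=cv2.imread('pics/scene9.png');b=cv2.imread('pics/scene0.png');x=cv2.absdiff(a,b)[270:350,335:415];print('lever box diff',x.mean())
print(manip.get_state()['contact_force'])
cv2.imwrite('pics/f9.png',np.hstack([cv2.resize(a[295:375,205:285],(400,400)),cv2.resize(a[265:345,335:415],(400,400))]))
E
```

```text
clock: 12.4
position: [0.4576, -0.4346, 0.2617]
ee_rot: [0.001, 0.999, -0.041, -0.0]
contact_force: [0.3, 0.5, 0.5]
width: -0.0001
gripper_force: 0.0
[([126.1, 207.3], 0.86), ([239.7, 313.2], 0.72), ([147.4, 362.9], 0.72), ([247.7, 342.2], 0.64), ([367.3, 294.2], 0.62)]
[([508.3, 140.4], 0.94), ([510.1, 323.1], 0.68), ([285.2, 146.5], 0.57), ([282.2, 145.9], 0.5)]
lever box diff 2.8580729166666665
[ 0.00725165  0.82206645 -0.12576524]
```

View pics/f9.png

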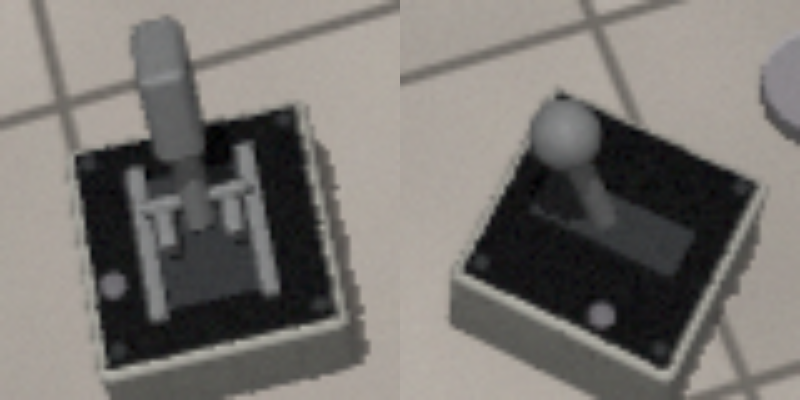

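The bat is home in the far notch (head at scene (240,313)), and the lever's ball is where it started, at (367,294). Handing in.

```bash
python3 -c "
from rig import manip
print(manip.sign_off())"
```

```text
the job is handed in; nothing more can be done
None
```

I pulled the water bath's locking bat out, flipped it over and released it fully home in the far notch (confirmed by camera and a light touch); the ball lever was not touched, and I handed the job in at about 12.5 s.

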